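Fish the mounting rail out of the half-covered storage case

TASK

A loose mounting rail has been left inside the half-covered storage case and is longer than the opening in the top. Take it near its uncovered end, tilt it and bring it out slantwise through the opening without forcing it against the case, then finish holding it still in the gripper, in mid-air, with all of it at least 6 cm above the top of the case and touching nothing else. Do not let go of it, and leave the drive, the screwdriver and the mug where they are.

Things in the scene. Friction and masses are not known exactly. Their poses are not given: they have to be found in the camera images.
- case: Flat black metal storage case fixed to the desk, 210 (x) by 330 (y) by 75 mm high, of 3 mm sheet; origin at the centre of its underside. A fixed cover (underside 72 mm above the desk) roofs y = 15 to 165 mm. Inner floor 3 mm above the desk, also under the cover; two support bars across x (60 long, 10 wide) at y = -115 and +70, tops 19 mm above the desk. Boards beside them: under 11 mm high.
- opening (a point): Centre of the opening in the top of the case, level with the top (75 mm above the desk); axes as the case. The opening is 162 mm (x) by 165 mm (y); the inside of the case is larger, 204 by 324 mm, and hollow under the cover.
- cover_edge (a point): Middle of the cover's edge that bounds the opening on the case's +y side, level with the top (75 mm above the desk); axes as the case. The cover is 3 mm thick; the rail must pass below this edge as it is drawn out.
- rail_mid (a point): Centre of the loose rail: straight bare aluminium channel 260 mm long (its y axis), 14 wide (x), 18 tall (z), 0.11 to 0.22 kg, evenly spread. It starts flat on the two support bars (centre 28 mm above the desk), along the case's y axis to within 5 degrees and within 12 mm of its middle; its -y end is in sight under the opening, its +y end hidden under the cover.
- rail_open_end (a point): Centre of the rail's end face at its -y end, 130 mm from the rail's centre: the end that starts in sight under the opening.
- rail_covered_end (a point): Centre of the rail's end face at its +y end, 130 mm from the rail's centre: the end that starts hidden under the cover.
- drive: Bystander: bare hard drive, metal, 101 by 147 by 26 mm, lying on the desk to the robot's left; origin at the centre of its underside.
- screwdriver: Bystander: screwdriver with a black handle lying on the desk to the left of the robot, nearer than the drive; origin near its middle, on the desk.
- mug: Bystander: white mug, 80 mm across and 90 mm high, standing to the robot's right; origin at the centre of its underside.
- desktop_unit: Bystander, fixed: black four-bay storage unit, 230 (x) by 170 (y) by 168 mm high, standing far to the robot's left; origin at the centre of its underside.

How it is judged:
By the outcome, as a careful person would: the job done as asked, in the order asked, and still so for the second after the job is handed in, while the arm keeps its last pose, push and grip.
It also fails if it takes over 38 s, if anything falls off the work surface, if the arm or the gripper's body presses on something with over 40 N, if the wrist force passes 120 N, or if a joint passes its speed limit or range.

ROBOT

A 6-joint arm with a two-finger parallel gripper is mounted at the origin on the work surface. World frame = base frame: x ahead of the robot, y to its left, z up, the work surface at z = 0. Lengths are in m, angles in rad, forces in N, time in s.
With the tool pointing down it reaches from about 0.3 to 0.775 m from the base axis. Payload 14.6 kg.
Tool frame: the origin (TCP) lies on the centre line of the jaws, within the pads' length; the fingertips stand 19 mm ahead of it and the grasp point (between the pads) is the TCP; z points along the fingers, y is the direction in which the jaws open and shut (so a half turn about z gives the same grasp; the last joint's range is limited). The gripper opens to 94 mm and grips with 3 to 60 N. Pads are 16 mm wide; open, the fingers measure 119 mm over their backs; the gripper's body (75 mm by 177 mm) begins 78 mm behind the grasp point.
Start: joints at [1.257, 0.3, 1.521, -0, 1.321, -0.067], TCP at [0.134, 0.533, 0.224] pointing down, gripper open.
Joint ranges: [-3.03, 3.03], [-0.79, 2.21], [0.23, 2.52], [-1.04, 4.18], [0, 3.07], [-2.55, 2.55]. Speed limits (rad/s): [2.22, 2.22, 2.57, 3.14, 3.14, 3.14].

INTERFACE

Orientations are given as [roll, pitch, yaw] about the fixed x, y, z axes, in that order (R = Rz(yaw) Ry(pitch) Rx(roll)).
In Python, from station import ctrl gives the robot as it stands. The module is installed in compiled form; this text tells all that it offers.
- The arm moves only by the shell command python3 -m creep 'ROWS' [FORCE]. ROWS is a JSON object of lists of equal length, an entry for each row: "translation": the shift along the world's x, y, z in mm, a list of three; "yaw": the turn about the world's z in rad; "gripper": the closure in counts, from 0 (fully open) to 255 (shut). A call has 1 to 5 rows; each row is the pose to reach, as a shift and turn from the pose measured when the call began; what a row does not reach only later rows make up. A row lasts 1/12 s, in which the tool goes at most 41.7 mm and 7.16 degrees, less where a joint would pass 70% of its speed; a pose out of reach is approached as far as the arm can. A call with a gripper value outside its range is refused whole. The fingers move at their own pace and stop on an object; FORCE is the grip in N (left out, the last holds). Time passes only in rows, so rows that repeat a pose let the fingers close. It gives the time, the measured TCP pose, the force and the opening at its end, in the units of the state.
- ctrl.get_obs(): the state, without advancing time (a new reading comes with each control period).
- ctrl.camera(name): name is "side" or "top" or "wrist"; returns a dict with "pixels" (420x560x3 uint8, red, green, blue), "depth" (420x560 float32, m along the optical axis (not along the pixel's ray), 0 where there is no reading), "fx", "fy", "cx", "cy" (pixels), "R" (3x3) and "t" (3): a world point X has camera coordinates R X + t; the wrist camera has in their place "tool_from_camera" (4x4, takes a point from camera to tool coordinates, whose origin is the TCP and whose axes are the flange's). Camera axes: x right, y down, z forward; pixel columns grow to the right and rows downward; lengths in m; the calibration is good to about 2 mm. A picture is of the moment at which its call begins: read the wrist's pose just before it.
- ctrl.hand_in(): hands the job in, once; it reports no verdict.
The state is a dict: "time_s": time; "qpos": joint angles; "joint_vel": joint speeds; "tau": joint torques, N m; "ee_pos": TCP position; "eef_rot": TCP orientation; "force": force on the tool from outside, world axes, zero at the start; "moment": the same for the moment, N m; "grip_width": finger opening in m.
Only numpy, scipy, OpenCV 4.12 (cv2) and the standard library are available. Lean on these libraries where they do the work, as an engineer would, in place of code of your own. Each camera call takes 0.05 s, during which the arm holds its last target. There are 200 camera calls.

## Working session

There is one attempt and no reset: what is moved stays moved. The work goes in short steps, Python scripts to look and compute and a shell command to move; the robot and the scene stay as the last step left them, time stands still between calls to the robot, and variables do not carry over. Pictures are saved under pics/ and viewed, about 8 in all and at most 12, crops included, and the job is handed in when it is done.

```bash
mkdir -p pics
cat > h.py <<'E'
from station import ctrl
import numpy as np, cv2
def shot(n,f):
    o=ctrl.get_obs(); c=ctrl.camera(n); cv2.imwrite('pics/'+f,c['pixels'][:,:,::-1]); return o,c
def cloud(c):
    v,u=np.mgrid[:420,:560]; d=c['depth'].astype(float)
    P=np.dstack([(u-c['cx'])/c['fx']*d,(v-c['cy'])/c['fy']*d,d])
    W=(P-c['t'])@np.array(c['R']); W[d==0]=np.nan; return W
E
python3 - <<'E'
from h import *
im=[]
o,c=shot('top','top0.png'); np.save('top.npy',cloud(c)); im.append(c['pixels'])
o,c=shot('side','side0.png'); np.save('side.npy',cloud(c))
print(o)
E
```

```text
{'time_s': 0.05, 'qpos': array([ 1.25742167e+00,  3.00443829e-01,  1.52157381e+00,  4.35781408e-06,
        1.32070499e+00, -6.66074221e-02]), 'joint_vel': array([-7.29659255e-05, -2.66208965e-04, -2.15707831e-03,  2.16490047e-05,
        2.81636230e-03, -4.99536566e-04]), 'tau': array([ 1.68516101e-03, -5.33208060e+01, -3.53716457e+01,  7.10338145e-02,
        2.35015311e-02, -8.30823410e-05]), 'ee_pos': array([0.13428049, 0.53310911, 0.22390435]), 'eef_rot': array([-3.14046546e+00, -7.94210186e-05,  2.89482429e+00]), 'force': array([-0.45714977, -0.46548979,  1.05367976]), 'moment': array([-0.00644416, -0.02132105, -0.01946192]), 'grip_width': 0.09370663069477345}
```

View pics/top0.png

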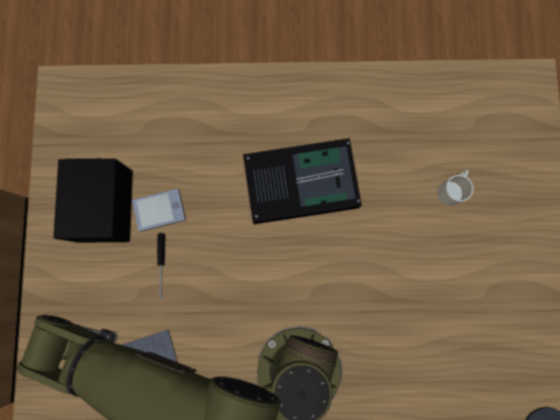

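View pics/side0.png

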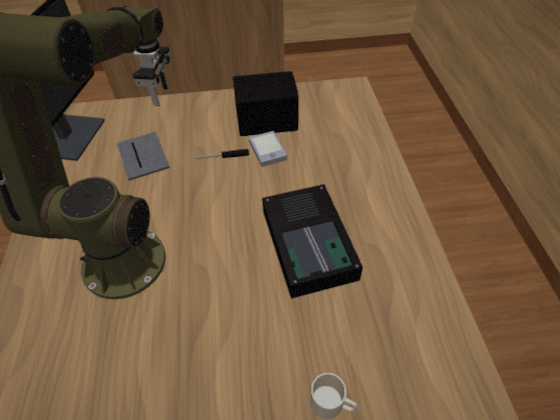

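Top view: the case's corners are near px (244,153), (350,140), (361,208), (252,222), with the opening on the robot's right and the rail visible from about (297,180) to (343,172). The side view agrees. Next I'll measure both from the depth images.

Run:
```python
from h import *
for n in('top','side'):
    W=np.load(n+'.npy'); x,y,z=W[...,0],W[...,1],W[...,2]
    m=(x>.35)&(x<.8)&(abs(y)<.3)&(z>.066)&(z<.085)
    r=cv2.minAreaRect((W[m][:,:2]*1000).astype(np.float32)); print(n,m.sum(),r,np.median(z[m]))
    print(np.round(cv2.boxPoints(r)))
W=np.load('top.npy'); im=cv2.imread('pics/top0.png')
np.set_printoptions(linewidth=200,suppress=True)
for u in (305,315,325,335): 
  print(u,[(v,int(im[v,u].mean()),*np.round(W[v,u]*1000).astype(int)) for v in range(166,188)])
cv2.imwrite('pics/crop.png',cv2.resize(im[130:230,235:370],None,fx=5,fy=5,interpolation=2))
```

```text
top 4659 ((565.91162109375, -17.649581909179688), (213.7954864501953, 330.1781311035156), 8.116195678710938) 0.07663795274190602
[[ 437.  131.]
 [ 483. -196.]
 [ 695. -166.]
 [ 648.  161.]]
side 3818 ((562.2923583984375, -13.081268310546875), (210.99984741210938, 336.7128601074219), 8.162437438964844) 0.0740355626395026
[[ 434.  139.]
 [ 482. -195.]
 [ 691. -165.]
 [ 643.  169.]]
305 [(166, 58, np.int64(620), np.int64(-31), np.int64(10)), (167, 54, np.int64(618), np.int64(-31), np.int64(2)), (168, 53, np.int64(615), np.int64(-31), np.int64(1)), (169, 54, np.int64(612), np.int64(-31), np.int64(3)), (170, 55, np.int64(608), np.int64(-31), np.int64(2)), (171, 54, np.int64(604), np.int64(-31), np.int64(9)), (172, 55, np.int64(601), np.int64(-31), np.int64(7)), (173, 55, np.int64(597), np.int64(-31), np.int64(9)), (174, 54, np.int64(594), np.int64(-31), np.int64(7)), (175, 61, np.int64(594), np.int64(-31), np.int64(-3)), (176, 82, np.int64(588), np.int64(-30), np.int64(10)), (177, 92, np.int64(578), np.int64(-29), np.int64(39)), (178, 79, np.int64(577), np.int64(-30), np.int64(28)), (179,
[... 3416 characters left out ...]
4(585), np.int64(-122), np.int64(32)), (176, 58, np.int64(589), np.int64(-126), np.int64(-3)), (177, 41, np.int64(585), np.int64(-125), np.int64(4)), (178, 40, np.int64(581), np.int64(-125), np.int64(5)), (179, 42, np.int64(578), np.int64(-125), np.int64(3)), (180, 42, np.int64(576), np.int64(-125), np.int64(-1)), (181, 44, np.int64(572), np.int64(-125), np.int64(2)), (182, 45, np.int64(569), np.int64(-125), np.int64(0)), (183, 48, np.int64(565), np.int64(-124), np.int64(7)), (184, 52, np.int64(562), np.int64(-125), np.int64(2)), (185, 54, np.int64(559), np.int64(-125), np.int64(1)), (186, 54, np.int64(556), np.int64(-124), np.int64(5)), (187, 56, np.int64(552), np.int64(-124), np.int64(7))]
```

View pics/crop.png

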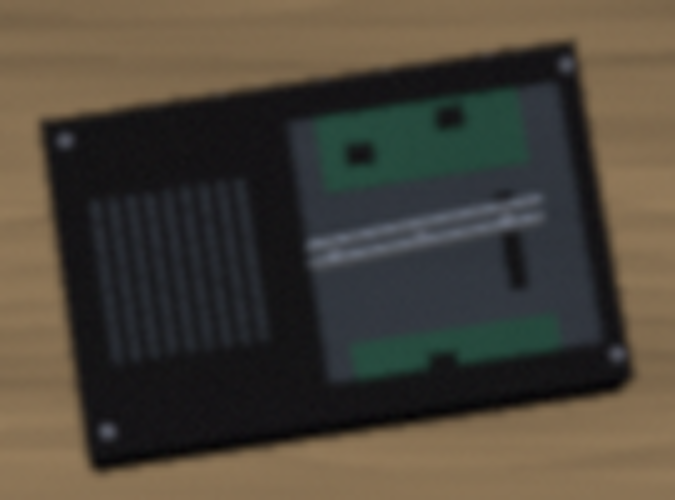

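Case centre is about (0.564, -0.016) with yaw 8.1°. The rail's yaw is about 10.6° and its open end is near (0.596, -0.150). I'll grasp near (0.588, -0.109), 42 mm from the end, clear of the bar. Moving there now.

```bash
python3 -m creep '{"translation":[[23,-32,0],[46,-65,0],[69,-97,0],[92,-130,0],[115,-162,0]],"yaw":[-0.12,-0.24,-0.36,-0.48,-0.6],"gripper":[0,0,0,0,0]}' 10
python3 -m creep '{"translation":[[23,-32,0],[46,-65,0],[69,-97,0],[92,-130,0],[115,-162,0]],"yaw":[-0.12,-0.24,-0.36,-0.48,-0.5],"gripper":[0,0,0,0,0]}'
```

```text
time_s: 0.52
ee_pos: [0.2498, 0.3694, 0.2237]
eef_rot: [-3.14, 0.0, 2.289]
force: [0.5, 0.4, 0.5]
grip_width: 0.0943
time_s: 0.93
ee_pos: [0.3653, 0.2054, 0.2237]
eef_rot: [-3.14, 0.0, 1.782]
force: [0.8, 0.9, 0.0]
grip_width: 0.0936
```

```bash
python3 -m creep '{"translation":[[23,-32,0],[46,-65,0],[69,-97,0],[92,-130,0],[115,-162,0]],"yaw":[-0.01,-0.02,-0.03,-0.03,-0.03],"gripper":[0,0,0,0,0]}'
python3 -m creep '{"translation":[[23,-32,0],[46,-65,0],[69,-97,0],[92,-130,0],[107,-151,0]],"yaw":[0,0,0,0,0],"gripper":[0,0,0,0,0]}'
python3 -m creep '{"translation":[[0,0,0],[0,0,0]],"yaw":[0,0],"gripper":[0,0]}'
python3 - <<'E'
from h import *
from scipy.spatial.transform import Rotation as Ro
o,c=shot('wrist','w1.png'); print(o['ee_pos'],o['eef_rot'],o['force'])
T=np.array(c['tool_from_camera']); R=Ro.from_euler('xyz',o['eef_rot']).as_matrix()
v,u=np.mgrid[:420,:560]; d=c['depth'].astype(float)
P=np.dstack([(u-c['cx'])/c['fx']*d,(v-c['cy'])/c['fy']*d,d])
W=(P@T[:3,:3].T+T[:3,3])@R.T+o['ee_pos']; W[d==0]=np.nan; np.save('w1.npy',W)
m=(W[...,2]>.030)&(W[...,2]<.044)&(W[...,0]>.55)&(W[...,0]<.62)&(abs(W[...,1]+.07)<.1)
q=(W[m][:,:2]*1000).astype(np.float32); print(len(q),cv2.minAreaRect(q),np.median(W[m][:,2]))
for y in range(-160,0,10):
  s=q[abs(q[:,1]-y)<3]
  if len(s): print(y,len(s),np.percentile(s[:,0],[3,50,97]))
E
```

```text
time_s: 1.35
ee_pos: [0.481, 0.0414, 0.2236]
eef_rot: [-3.14, -0.0, 1.752]
force: [0.8, 1.0, -0.1]
grip_width: 0.094
time_s: 1.77
ee_pos: [0.589, -0.1127, 0.2229]
eef_rot: [-3.139, -0.0, 1.75]
force: [-0.4, 0.4, -0.5]
grip_width: 0.0941
time_s: 1.93
ee_pos: [0.589, -0.1138, 0.2216]
eef_rot: [-3.138, -0.001, 1.748]
force: [0.6, 1.7, -0.6]
grip_width: 0.094
[ 0.58896922 -0.11381784  0.22162186] [-3.13759802e+00 -8.25428106e-04  1.74804051e+00] [ 0.64545044  1.68651153 -0.61741666]
1115 ((585.62646484375, -83.755615234375), (22.943397521972656, 183.88992309570312), 14.63150405883789) 0.0380752240638815
-140 37 [588.72674805 599.3638916  602.85497803]
-130 36 [586.82506409 593.59042358 600.27700806]
-120 35 [585.29869141 587.85510254 598.5135022 ]
-110 41 [582.61767578 586.11199951 596.62025146]
-100 45 [580.83827393 583.94390869 594.69079834]
-90 37 [579.01760986 581.6473999  592.81375488]
-80 41 [577.27155762 588.37976074 591.10084229]
-70 47 [575.55702393 586.27062988 589.18242676]
-60 54 [572.82023438 580.12268066 587.30850708]
-50 53 [571.13382324 581.96228027 585.52811279]
-40 42 [569.29914917 576.09054565 582.75796753]
-30 41 [567.69125977 570.14068604 580.73240967]
-20 48 [565.10350952 568.00326538 578.98121765]
-10 51 [563.23626709 566.0980835  577.15026855]
```

View pics/w1.png

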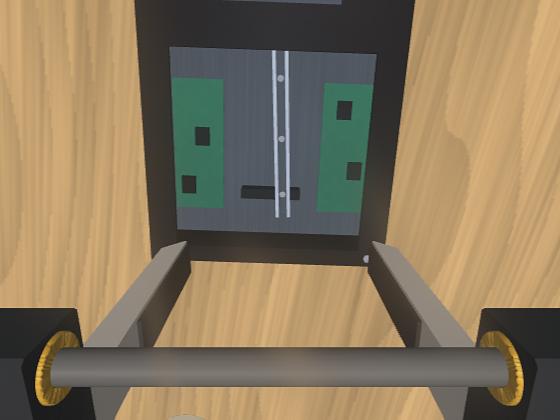

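The wrist view shows the rail with its end at px (283,217), just past the bar at row 192. The jaws line up with it, and the fingers will clear the opening. Descending with the jaws partly closed.

```bash
python3 -m creep '{"translation":[[0,3,-35],[0,6,-70],[0,6,-105],[0,6,-135],[0,6,-150]],"yaw":[0,0.004,0.007,0.007,0.007],"gripper":[100,120,120,120,120]}'
python3 -m creep '{"translation":[[0,0,0],[0,0,0]],"yaw":[0,0],"gripper":[120,120]}'
```

```text
time_s: 2.4
ee_pos: [0.5866, -0.1048, 0.0686]
eef_rot: [-3.134, -0.003, 1.758]
force: [-0.4, 0.2, -0.5]
grip_width: 0.0643
time_s: 2.57
ee_pos: [0.5859, -0.1035, 0.0684]
eef_rot: [-3.132, -0.004, 1.759]
force: [0.0, -0.2, 0.2]
grip_width: 0.0513
```

```bash
python3 -m creep '{"translation":[[3,-3,-10],[3,-3,-20],[3,-3,-30],[3,-3,-35],[3,-3,-35]],"yaw":[0,0,0,0,0],"gripper":[120,120,120,120,120]}'
python3 - <<'E'
from h import *
shot('wrist','w2.png'); o=ctrl.get_obs(); print(o['ee_pos'],o['eef_rot'],o['force'])
E
```

```text
time_s: 2.98
ee_pos: [0.5882, -0.1064, 0.032]
eef_rot: [-3.131, -0.004, 1.759]
force: [0.0, -0.4, 0.5]
grip_width: 0.0495
[ 0.58857771 -0.10645207  0.03279312] [-3.13150649 -0.004037    1.75905856] [ 0.00149969  0.05243203 -0.15643726]
```

View pics/w2.png

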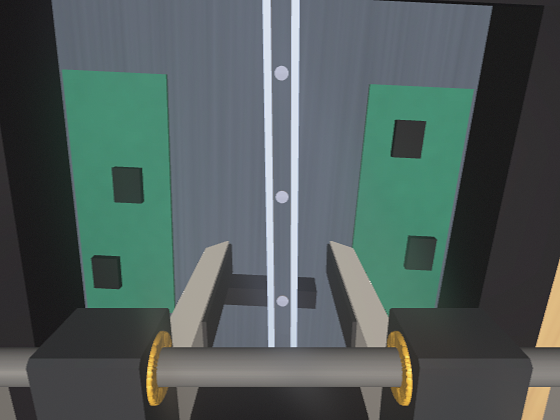

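The rail (cols 263–299) is centred between the fingers (230–328). I'll close gently so that the rail can pivot in the pads as its end is lifted.

```bash
python3 -m creep '{"translation":[[0,0,0],[0,0,0],[0,0,0],[0,0,0],[0,0,0]],"yaw":[0,0,0,0,0],"gripper":[255,255,255,255,255]}' 6
python3 -m creep '{"translation":[[0,0,0],[0,0,0],[0,0,0],[0,0,0],[0,0,0]],"yaw":[0,0,0,0,0],"gripper":[255,255,255,255,255]}'
python3 -m creep '{"translation":[[0,0,4],[0,0,8],[0,0,12],[0,0,16],[0,0,20]],"yaw":[0,0,0,0,0],"gripper":[255,255,255,255,255]}'
python3 - <<'E'
from h import *
shot('wrist','w3.png'); o=ctrl.get_obs(); print(o['ee_pos'],o['force'],o['moment'],o['grip_width'])
E
```

```text
time_s: 3.45
ee_pos: [0.5887, -0.1065, 0.033]
eef_rot: [-3.132, -0.004, 1.759]
force: [0.4, -0.8, 1.0]
grip_width: 0.02
time_s: 3.87
ee_pos: [0.5887, -0.1065, 0.0331]
eef_rot: [-3.132, -0.004, 1.759]
force: [-0.1, 0.0, 1.9]
grip_width: 0.014
time_s: 4.28
ee_pos: [0.5888, -0.1065, 0.0537]
eef_rot: [-3.132, -0.004, 1.759]
force: [-0.4, 0.8, -0.8]
grip_width: 0.0139
[ 0.58912407 -0.10657625  0.05447235] [0.65530547 0.72427021 0.23732732] [-0.12724393  0.12863745 -0.00048179] 0.013694929026806711
```

View pics/w3.png

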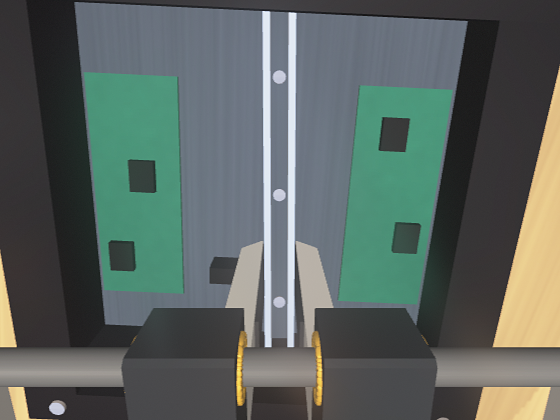

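```bash
cat >> h.py <<'E'
from scipy.spatial.transform import Rotation as Ro
def rail(f):
    o,c=shot('wrist',f); o2=o
    T=np.array(c['tool_from_camera']); R=Ro.from_euler('xyz',o['eef_rot']).as_matrix()
    v,u=np.mgrid[:420,:560]; d=c['depth'].astype(float)
    P=np.dstack([(u-c['cx'])/c['fx']*d,(v-c['cy'])/c['fy']*d,d])
    Q=P@T[:3,:3].T+T[:3,3]; W=Q@R.T+o['ee_pos']
    im=c['pixels'].astype(int)
    print('ee',np.round(o['ee_pos'],4),'F',np.round(o['force'],1),'M',np.round(o['moment'],2),'w',round(o['grip_width'],4),'t',o['time_s'])
    for r in range(0,420,20):
        k=[x for x in range(250,311) if d[r,x]>0 and abs(Q[r,x,1])<.009]
        if len(k)>5: 
            s=W[r,k]*1000; a=s[np.argsort(s[:,2])[-max(3,len(k)//3):]]; print(r,np.round(np.median(a,0)),'tool x',round(np.median(Q[r,k,0])*1000))
E
python3 - <<'E'
from h import *
rail('w4.png')
E
```

```text
ee [ 0.5891 -0.1066  0.0545] F [0.7 0.7 0.2] M [-0.13  0.13 -0.  ] w 0.0137 t 4.3333
0 [570.   5.  77.] tool x 113
20 [572.   5.  46.] tool x 115
40 [565.  -4.  47.] tool x 107
60 [575. -11.  47.] tool x 98
80 [568. -20.  49.] tool x 89
100 [570. -28.  50.] tool x 80
120 [580. -35.  51.] tool x 71
140 [572. -45.  52.] tool x 62
160 [574. -54.  53.] tool x 53
180 [580. -61.  54.] tool x 43
200 [577. -71.  55.] tool x 34
220 [579. -80.  56.] tool x 24
240 [585. -88.  57.] tool x 14
260 [591. -97.  59.] tool x 8
280 [595. -99.  78.] tool x -1
300 [588. -99.  93.] tool x -10
320 [595. -98. 106.] tool x -20
340 [ 596. -104.  107.] tool x -30
360 [583. -79. 151.] tool x 28
380 [586. -82. 152.] tool x 24
400 [ 598. -158.   76.] tool x -54
```

The rail is pivoting freely, about 6.8° so far, with no slip. I'll keep lifting, then draw toward case -y.

```bash
python3 -m creep '{"translation":[[0,0,6],[0,0,12],[0,0,18],[0,0,24],[0,0,30]],"yaw":[0,0,0,0,0],"gripper":[255,255,255,255,255]}'
python3 -m creep '{"translation":[[1,-7,4],[3,-14,8],[4,-21,12],[5,-28,16],[6,-35,20]],"yaw":[0,0,0,0,0],"gripper":[255,255,255,255,255]}'
python3 - <<'E'
from h import *
rail('w5.png')
E
```

```text
time_s: 4.8
ee_pos: [0.5891, -0.1066, 0.0848]
eef_rot: [-3.133, -0.003, 1.759]
force: [0.3, 0.2, -0.9]
grip_width: 0.0139
time_s: 5.22
ee_pos: [0.5951, -0.1426, 0.105]
eef_rot: [-3.133, -0.003, 1.759]
force: [0.3, -0.7, -0.7]
grip_width: 0.0137
ee [ 0.5951 -0.1426  0.105 ] F [ 0.3 -0.7 -0.7] M [-0.08  0.    0.01] w 0.0137 t 5.2167
0 [575. -17.  67.] tool x 131
20 [569. -28.  70.] tool x 120
40 [578. -35.  73.] tool x 110
60 [572. -46.  76.] tool x 100
80 [582. -54.  80.] tool x 90
100 [575. -64.  83.] tool x 80
120 [577. -73.  86.] tool x 71
140 [579. -82.  89.] tool x 61
160 [580. -91.  92.] tool x 51
180 [ 587. -100.   95.] tool x 41
200 [ 588. -108.   98.] tool x 32
220 [ 586. -118.  101.] tool x 22
240 [ 592. -126.  105.] tool x 13
260 [ 589. -134.  108.] tool x 8
280 [ 600. -135.  128.] tool x -1
300 [ 601. -136.  143.] tool x -9
320 [ 601. -134.  156.] tool x -18
340 [ 602. -140.  158.] tool x -26
360 [ 591. -115.  201.] tool x 28
380 [ 591. -118.  203.] tool x 25
400 [ 604. -149.  177.] tool x -175
```

```bash
python3 -m creep '{"translation":[[1,-8,4],[2,-16,8],[3,-22,13],[3,-22,18],[3,-22,22]],"yaw":[0,0,0,0,0],"gripper":[255,255,255,255,255]}'
python3 -m creep '{"translation":[[-1,3,8],[-1,6,16],[-2,10,24],[-2,14,32],[-2,16,40]],"yaw":[0,0,0,0,0],"gripper":[255,255,255,255,255]}'
python3 - <<'E'
from h import *
rail('w6.png'); shot('side','s6.png')
E
```

```text
time_s: 5.68
ee_pos: [0.5986, -0.1661, 0.1285]
eef_rot: [-3.134, -0.002, 1.757]
force: [0.0, 0.5, -1.8]
grip_width: 0.0141
time_s: 6.1
ee_pos: [0.5967, -0.1492, 0.1696]
eef_rot: [-3.135, -0.002, 1.758]
force: [0.1, 0.2, -1.6]
grip_width: 0.014
ee [ 0.5967 -0.1492  0.1696] F [ 0.1  0.2 -1.6] M [-0.13  0.02 -0.02] w 0.014 t 6.1
0 [571.  -1.  31.] tool x 155
20 [575. -17.  47.] tool x 138
40 [569. -33.  62.] tool x 122
60 [581. -45.  75.] tool x 107
80 [575. -59.  87.] tool x 93
100 [576. -71.  99.] tool x 80
120 [583. -81. 110.] tool x 68
140 [581. -92. 120.] tool x 57
160 [ 587. -101.  129.] tool x 46
180 [ 584. -111.  139.] tool x 36
200 [ 586. -120.  147.] tool x 27
220 [ 588. -128.  155.] tool x 18
240 [ 589. -135.  163.] tool x 10
260 [ 600. -141.  172.] tool x 7
280 [ 596. -142.  192.] tool x 0
300 [ 596. -142.  207.] tool x -6
320 [ 602. -141.  221.] tool x -13
340 [ 603. -147.  222.] tool x -19
360 [ 592. -121.  266.] tool x 28
380 [ 593. -125.  268.] tool x 25
400 [ 605. -153.  241.] tool x -237
```

View pics/s6.png

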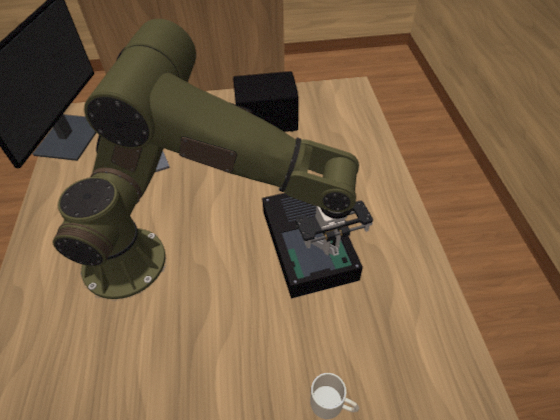

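The tilt is about 44° and the rail clears the cover edge by some 40 mm. I'll tighten the grip to lock it at this angle, then withdraw along the rail's own axis.

```bash
python3 -m creep '{"translation":[[0,0,0],[0,0,0],[0,0,0]],"yaw":[0,0,0],"gripper":[255,255,255]}' 45
python3 -m creep '{"translation":[[2,-8,8],[3,-16,16],[5,-26,26],[7,-36,36],[9,-46,46]],"yaw":[0,0,0,0,0],"gripper":[255,255,255,255,255]}'
python3 - <<'E'
from h import *
rail('w7.png')
E
```

```text
time_s: 6.45
ee_pos: [0.5972, -0.1499, 0.1702]
eef_rot: [-3.137, -0.001, 1.758]
force: [0.6, -1.5, 0.9]
grip_width: 0.0138
time_s: 6.87
ee_pos: [0.6063, -0.1972, 0.2174]
eef_rot: [-3.137, -0.001, 1.758]
force: [-0.1, -0.6, -1.1]
grip_width: 0.0136
ee [ 0.6063 -0.1972  0.2174] F [-0.1 -0.6 -1.1] M [-0.14  0.06 -0.06] w 0.0136 t 6.8667
0 [572. -50.  77.] tool x 167
20 [580. -65.  92.] tool x 137
40 [583. -80. 107.] tool x 122
60 [582. -95. 121.] tool x 107
80 [ 593. -106.  134.] tool x 93
100 [ 586. -119.  146.] tool x 80
120 [ 598. -129.  156.] tool x 68
140 [ 595. -140.  167.] tool x 57
160 [ 601. -149.  177.] tool x 46
180 [ 599. -159.  186.] tool x 36
200 [ 604. -167.  195.] tool x 27
220 [ 606. -175.  202.] tool x 18
240 [ 599. -183.  210.] tool x 9
260 [ 601. -189.  220.] tool x 7
280 [ 611. -189.  240.] tool x 0
300 [ 612. -189.  256.] tool x -6
320 [ 612. -189.  269.] tool x -13
340 [ 613. -194.  273.] tool x -19
360 [ 600. -170.  313.] tool x 28
380 [ 601. -173.  315.] tool x 24
400 [ 614. -199.  291.] tool x -283
```

```bash
python3 -m creep '{"translation":[[2,-10,10],[5,-22,24],[6,-30,44],[6,-30,66],[6,-30,88]],"yaw":[0,0,0,0,0],"gripper":[255,255,255,255,255]}'
python3 -m creep '{"translation":[[0,0,18],[0,0,34],[0,0,46],[0,0,50],[0,0,50]],"yaw":[0,0,0,0,0],"gripper":[255,255,255,255,255]}'
python3 -m creep '{"translation":[[0,0,0],[0,0,0],[0,0,0],[0,0,0],[0,0,0]],"yaw":[0,0,0,0,0],"gripper":[255,255,255,255,255]}'
python3 - <<'E'
from h import *
rail('w8.png')
o,c=shot('side','s8.png'); W=cloud(c)
z=W[...,2]; m=(z>.12)&(z<.25)&(abs(W[...,0]-.58)<.06)&(abs(W[...,1]+.13)<.09)
if m.any(): print('lowest seen',np.percentile(z[m],[0,2,10]),W[m][z[m].argmin()],np.argwhere(m).min(0),np.argwhere(m).max(0))
s=c['pixels'][150:350,220:420,::-1]; cv2.imwrite('pics/s8c.png',cv2.resize(s,None,fx=3,fy=3))
E
```

```text
time_s: 7.33
ee_pos: [0.6126, -0.23, 0.3082]
eef_rot: [-3.139, 0.001, 1.755]
force: [0.3, 0.5, -1.4]
grip_width: 0.0133
time_s: 7.75
ee_pos: [0.6126, -0.2304, 0.3591]
eef_rot: [-3.14, 0.002, 1.755]
force: [0.7, -0.3, -1.0]
grip_width: 0.0137
time_s: 8.17
ee_pos: [0.6126, -0.2303, 0.3587]
eef_rot: [-3.139, 0.001, 1.755]
force: [0.4, 0.7, -1.0]
grip_width: 0.0136
ee [ 0.6126 -0.2303  0.3587] F [ 0.4  0.7 -1. ] M [-0.12  0.03 -0.  ] w 0.0136 t 8.1667
0 [580. -83. 217.] tool x 199
20 [588. -98. 233.] tool x 137
40 [ 590. -113.  248.] tool x 122
60 [ 597. -126.  262.] tool x 107
80 [ 591. -141.  275.] tool x 93
100 [ 593. -152.  287.] tool x 80
120 [ 599. -163.  298.] tool x 68
140 [ 606. -172.  308.] tool x 57
160 [ 608. -182.  318.] tool x 46
180 [ 600. -193.  327.] tool x 36
200 [ 611. -200.  335.] tool x 27
220 [ 612. -208.  344.] tool x 18
240 [ 605. -217.  352.] tool x 10
260 [ 615. -222.  361.] tool x 7
280 [ 618. -222.  381.] tool x 0
300 [ 618. -223.  397.] tool x -6
320 [ 618. -223.  410.] tool x -13
340 [ 617. -226.  415.] tool x -19
360 [ 607. -202.  455.] tool x 28
380 [ 607. -206.  457.] tool x 24
400 [ 620. -231.  434.] tool x -419
lowest seen [0.19374775 0.19404413 0.19800986] [ 0.57656665 -0.08508104  0.19374775] [217 318] [227 329]
```

View pics/s8c.png

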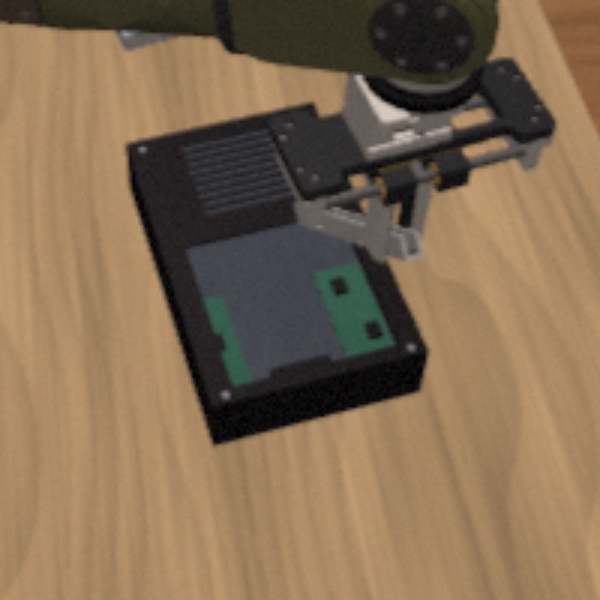

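View pics/w8.png

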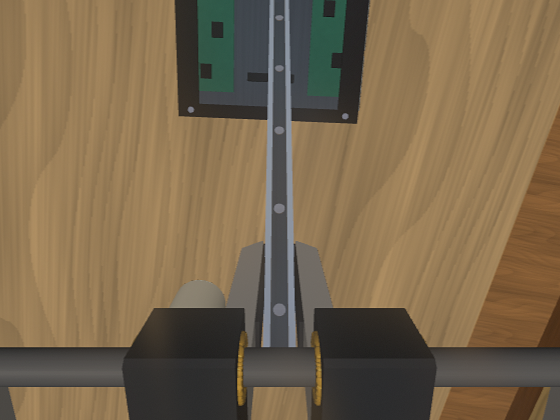

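The side view shows the rail held slantwise, clear of the case. The lowest rail point seen is at z ≈ 0.194 m, against the 0.135 m required. In the wrist view the rail is centred in the fingers and the case opening behind it is empty. Handing in.

```bash
python3 -c "
from station import ctrl
o=ctrl.get_obs();print(o['joint_vel'].round(3),o['grip_width']);print(ctrl.hand_in())"
```

```text
[ 0.001 -0.    -0.003  0.     0.003  0.001] 0.013904819414871908
the job is handed in; nothing more can be done
None
```

The rail is out of the case and held still in mid-air at about 45°. I handed the job in at about 8.2 s of the 38 s allowed; it reports no verdict.

- **How it came out:** I gripped it about 43 mm from its open end at 6 N. As I lifted and drew it toward the open side, it pivoted in the pads to about 44°. I then tightened to 45 N, withdrew it along its own axis past the cover edge, and raised it.
- **Height:** the lowest part of the rail seen by the side camera is at z ≈ 0.194 m. That is about 12 cm above the top of the case, against the 6 cm asked.
- **Grip and motion:** the opening stays at 13.6–13.9 mm on the 14 mm rail. The tilt did not change under the tighter grip, and joint speeds were near zero.
- **Contact:** tool forces read at the end of each move stayed at or below 2 N throughout.
- **Bystanders:** I never went near the drive, screwdriver or mug, but I did not measure their positions again at the end.

No checks failed or disagreed.

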